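Jar the cured nail tips and hold the bayonet lid at half-turn

TASK

Collect the two finished practice nail tips from the curing lamp's catch tray into the lavender jar. Then set the bayonet lid into the jar's mouth with its lugs through the two gaps at the white marks, turn it clockwise until its grip bar points at the yellow half-way marks so that the jar can vent, without ever reaching the lock click at the red marks, and finish while still gripping the lid there against its return spring: do not let go. Leave the ring dish, the glass file and the clip stand where they are.

Things in the scene. Friction and masses are not known exactly. Their poses are not given: they have to be found in the camera images.
- tip_a_mid (a point): Centre of the first finished practice nail tip, half-way up (23 mm above its underside). A pink nail on a white stub, standing upright on the lamp's catch tray: foot disc 16 mm wide and 6 mm high, round post 10 mm in diameter from 6 to 34 mm, nail 9 x 4 mm from 32 to 46 mm above the underside; 16 g. z is up along the stub.
- tip_b_mid (a point): Centre of the second finished practice nail tip: the same as the first, but with a teal nail. The two stand at least 50 mm apart.
- lamp: White curing lamp, fixed. Origin under the centre of its aluminium catch tray (124 along x by 164 mm along y, floor 4 mm and rim 12 mm above the sill). The housing, 80 mm high and 210 mm wide, starts 62 mm from the origin on the +x side, away from the robot.
- lid_bar (a point): Centre of the grip bar of the loose bayonet lid (dark violet, 70 g), half-way up the bar. Bar 60 mm long (along x), 12 mm wide (y), 30 mm high, white ends. It stands on a round cap 72 mm across, 8 mm thick, whose top is 15 mm below this point. At the start the lid stands upright on the red tray, this point 36 mm above the tray floor. A half turn about z gives the same lid.
- lid_seat (a point): Centre of the underside of the lid's cap, 23 mm below the bar's centre. Below it is a plug 42 mm across and 13 mm long with two lugs in line with the bar (along x): each is 8 mm wide, reaches 29 mm from the axis, and lies 6.5 to 13 mm below the cap, slightly tapered below. This point lies on jar_mouth when the lid is seated.
- jar_mouth (a point): Centre of the jar's mouth, level with its flat top rim; z up. x points (both ways) at the two yellow half-way marks. The two white marks with the lug gaps lie 45 degrees counter-clockwise of them seen from above (+45 and +225 degrees about z), the two red lock marks 45 degrees clockwise. The marks are on the rim 37 to 44 mm from the axis, outside the lid's cap.
- jar: The lavender jar, 88 mm across the rim, 90 mm high, fixed to the red tray; origin under its centre. Mouth 47 mm across between lips 5 mm thick; the two gaps in the lips are 15 mm wide and reach 31 mm from the axis. Below, the bore is 62 mm across, its floor 68 mm under the rim. Seated, the cap lies on the rim and the lugs pass 1.5 mm under the lips.
- jar_spring (a joint): Angle (rad) of the spring ring in the jar, 0 at rest. The lugs meet it some 8 degrees clockwise of the white marks and push it along: it reads about 0.65 with the bar at the yellow marks. Its torque, 0.03 to 0.07 N m there, turns a released lid back. Sprung pins resist from about 0.9; the lock clicks at about 1.12.
- tray: Red lacquered tray, 360 x 460 mm, fixed; origin under its centre, floor 8 mm and rim 24 mm above the sill.
- lid: The lid as a whole; origin under the plug's centre, 36 mm below the bar's centre, axes as the bar's.
- dish: White ceramic ring dish (bystander), 68 mm wide, 22 mm high, loose on the red tray; origin at the centre of its underside.
- clip_stand: Stainless spring clip stand gripping a pale practice nail tip (bystander), base disc 52 mm, 104 mm high, loose on the red tray; origin at the centre of its underside.
- file: Glass nail file (bystander), 100 x 13 x 4 mm, long side along its x, loose on the red tray; origin at the centre of its underside.

How it is judged:
On the way, in this order (a step that is already met when the one before it is completed fails the run):
1. both finished tips are inside the jar (horizontal distance between each of tip_a_mid, tip_b_mid and jar_mouth below 0.031 m and z of each of tip_a_mid, tip_b_mid in the frame of jar_mouth below -0.01 m), for 0.2 s.
2. the lid is seated in the jar's mouth, lugs through the gaps (all of step 1 and horizontal distance between lid_seat and jar_mouth below 0.006 m and z of lid_seat in the frame of jar_mouth between -0.004 and 0.004 m and angle between lid_bar's own z axis and vertical below 0.1 rad), for 0.1 s.
At the end, for the whole second after the job is handed in: Both tips in the jar, at least 10 mm below its rim; lid seated level (within 6 mm sideways, 4 mm in height, 0.10 rad tilt), bar within 0.18 rad of the yellow marks, spring ring at 0.4 to 0.9 rad, lid still, fingers gripping it with over 2 N (all of step 2 and angle between the x axis of lid_bar and the x axis of jar_mouth, either way round below 0.18 rad and value of joint jar_spring between 0.4 and 0.9 rad and angular speed of lid below 0.3 rad/s and contact force between the fingers and lid above 2 N); the arm keeps its last pose, push and grip.
It fails at once if the lid is turned into the lock click (value of joint jar_spring above 1.12 rad).
It fails at once if the ring dish is pushed away (distance of dish from where it was at the start of the episode above 0.02 m).
It fails at once if the clip stand is pushed away (distance of clip_stand from where it was at the start of the episode above 0.02 m).
It fails at once if the glass file is pushed away (distance of file from where it was at the start of the episode above 0.02 m).
It also fails if it takes over 72 s, if anything falls off the work surface, if the arm or the gripper's body presses on something with over 40 N, if the wrist force passes 120 N, or if a joint passes its speed limit or range.

ROBOT

A 6-joint arm with a two-finger parallel gripper is mounted at the origin on the work surface. World frame = base frame: x ahead of the robot, y to its left, z up, the work surface at z = 0. Lengths are in m, angles in rad, forces in N, time in s.
With the tool pointing down it reaches from about 0.4 to 0.925 m from the base axis. Payload 3.4 kg.
Tool frame: the origin (TCP) lies on the front face of the gripper's body, between the roots of the fingers; the fingertips stand 73 mm ahead of it and the grasp point (between the pads) lies 54 mm ahead of it; z points along the fingers, y is the line along which they close (so a half turn about z gives the same grasp; the last joint's range is limited). The gripper opens to 85 mm and grips with 20 to 120 N. Pads are 22 mm wide; open, the fingers measure 114 mm over their backs; the gripper's body (76 mm by 85 mm) begins 54 mm behind the grasp point. The pads swing forward as they close: fully open they stand 13 mm farther back than shut.
Start: joints at [-1.254, 0.307, 1.506, -0, 1.328, -0.073], TCP at [0.218, -0.532, 0.304] pointing down, gripper open.
Joint ranges: [-3.12, 3.12], [-1.05, 2.28], [0.14, 2.33], [-1.42, 4.57], [0.1, 2.73], [-2.68, 2.68]. Speed limits (rad/s): [2.57, 2.57, 3.14, 3.14, 3.14, 3.14].

INTERFACE

Orientations are given as a unit quaternion [w, x, y, z].
In Python, from workcell import * gives the robot as it stands.
- The arm moves only by the tool jog_arm, never from a script. Its argument "plan" is a list of rows, each an object with "dp": the shift along the tool's x, y, z in cm, a list of three; "roll": the turn about the tool's z in degrees; "jaw": the finger opening in cm, from 0 to 8.54. In form: [{"dp": [dx, dy, dz], "roll": roll, "jaw": jaw}, ...]. A call has 1 to 20 rows; each row is the pose to reach, as a shift and turn from the pose commanded when the call began, along the tool's axes at that moment; what a row does not reach only later rows make up. A row lasts 1/8 s, in which the tool goes at most 62.5 mm and 10.7 degrees, less where a joint would pass 70% of its speed; a pose out of reach is approached as far as the arm can. A call with a gripper value outside its range is refused whole. The fingers move at their own pace and stop on an object; "force" is the grip in N (left out, the last holds). Time passes only in rows, so rows that repeat a pose let the fingers close. It gives the time, the measured TCP pose, the force, the opening and the grip force at its end, in the units of the state.
- get_obs(): the state, without advancing time (a new reading comes with each control period).
- snapshot(name): name is "scene" or "top"; returns the picture (400x640x3 uint8, red, green, blue); there is no depth.
- camera_params(name): a dict with "fov_y" (degrees; the focal length in pixels is half the picture's height over the tangent of half this angle, whatever the lens; pixels are square), "cx", "cy" (the principal point, pixels), "k1" (the pictures are not rectified: a ray, as slopes to the right and down, at radius r is drawn at 1 + k1 r^2 times it, then the intrinsics apply), "eye" and "rotation" of the camera in the world. Camera axes: x right, y down, z forward; pixel columns grow to the right and rows downward; lengths in m; the calibration is good to about 2 mm. A picture is of the moment at which its call begins. camera_params takes no time and is no camera call.
- sign_off(): hands the job in; it is judged then, once.
The state is a dict: "time": time; "q": joint angles; "qd": joint speeds; "joint_torque": joint torques, N m; "tcp_pos": TCP position; "eef_rot": TCP orientation; "force": force on the tool from outside, world axes, zero at the start; "moment": the same for the moment, N m; "grip_width": finger opening in m; "finger_force": force on a finger pad.
Only numpy, scipy, OpenCV 4.12 (cv2) and the standard library are available. Lean on these libraries where they do the work, as an engineer would, in place of code of your own. Each camera call takes 0.05 s, during which the arm holds its last target. There are 200 camera calls.

## Working session

There is one attempt and no reset: what is moved stays moved. The work goes in short steps, Python scripts to look and compute and a tool call to move; the robot and the scene stay as the last step left them, time stands still between calls to the robot, and variables do not carry over. Pictures are saved under pics/ and viewed, at most 10 in all, crops included, and the job is handed in when it is done.

Besides the shell and the picture viewer there is one more tool, called after "Call:" by a JSON object that holds its "method" and its "body". jog_arm: Moves the arm, as the interface text tells. Its arguments: {"type":"object","properties":{"plan":{"type":"array","items":{"type":"object","properties":{"dp":{"type":"array","items":{"type":"number"}},"roll":{"type":"number"},"jaw":{"type":"number"}}}},"force":{"type":"number"}},"required":["plan"]}

```bash
mkdir -p pics; ls; python3 - <<'E'
from workcell import *
import cv2
print(get_obs())
for n in("scene","top"):
    im=snapshot(n); cv2.imwrite(f"pics/{n}0.png",im[:,:,::-1]); print(n,camera_params(n))
E
```

```text
pics
{'time': 0.0, 'q': array([-1.25448872e+00,  3.07555581e-01,  1.50768426e+00,  2.29763268e-06,
        1.32839457e+00, -7.34882993e-02]), 'qd': array([ 1.68964931e-03,  1.12469124e-03,  3.30594587e-04, -1.74944007e-05,
       -1.09805259e-03, -2.08828579e-04]), 'joint_torque': array([-2.21355695e-03, -4.57547522e+01, -2.51914734e+01,  2.63070806e-04,
        1.33329415e-02,  9.30022821e-06]), 'tcp_pos': array([ 0.2183107 , -0.5313445 ,  0.30298677]), 'eef_rot': array([-1.01349546e-03,  9.81066980e-01,  1.93666047e-01, -1.22533090e-04]), 'force': array([0.31299731, 0.01384418, 0.50727136]), 'moment': array([ 0.00187119, -0.01465991, -0.03530958]), 'finger_force': 0.0, 'grip_width': 0.08532813622760374}
scene {'fov_y': 54.58962536710172, 'cx': 325.49256560408975, 'cy': 195.0627630905137, 'k1': -0.048728143967367514, 'eye': array([ 1.08908322, -0.16977384,  0.75429363]), 'rotation': array([-0.26870815,  0.76914337,  0.54560744, -0.19628277])}
top {'fov_y': 48.07258833185196, 'cx': 322.52952787781265, 'cy': 203.5923504867556, 'k1': 0.02412951059529637, 'eye': array([0.47810046, 0.00748532, 0.99539203]), 'rotation': array([ 0.01849382, -0.69752284,  0.71513247, -0.04129671])}
```

View pics/scene0.png

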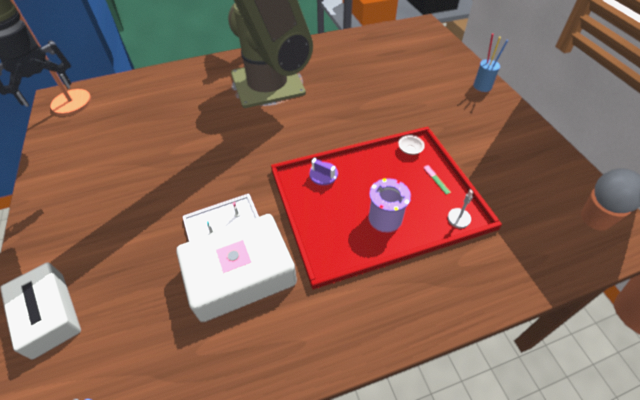

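View pics/top0.png

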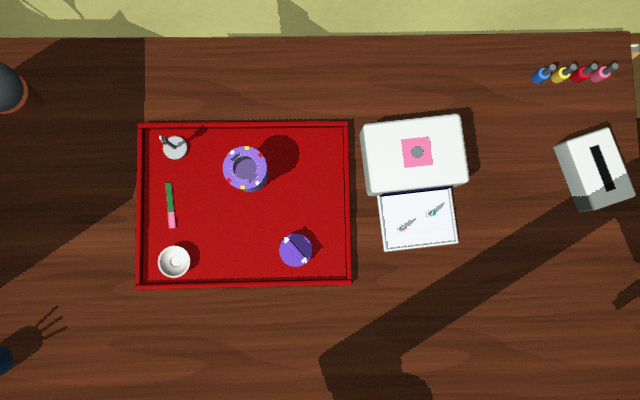

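The scene view shows the lid at (323,172), the jar at (389,205) and the tips near (209,227) and (235,210). In the top view the jar is at (245,168), the lid at (296,250), the tips near (405,226) and (436,210), the dish at (174,261), the file at (170,205) and the clip stand at (175,148). Next I'll enlarge the key parts.

```bash
python3 - <<'E'
import cv2,numpy as np
t=cv2.imread("pics/top0.png");s=cv2.imread("pics/scene0.png")
c=lambda im,x,y,w,h,k:cv2.resize(im[y:y+h,x:x+w],None,fx=k,fy=k,interpolation=cv2.INTER_NEAREST)
a=np.hstack([c(t,215,138,66,50,6),c(t,265,225,66,50,6)])
b=np.hstack([c(t,380,190,88,66,4.5),c(s,180,190,88,66,4.5)])
b=cv2.resize(b,(792,297))
cv2.imwrite("pics/crop0.png",np.vstack([a,b]))
E
```

```text
(no output)
```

View pics/crop0.png

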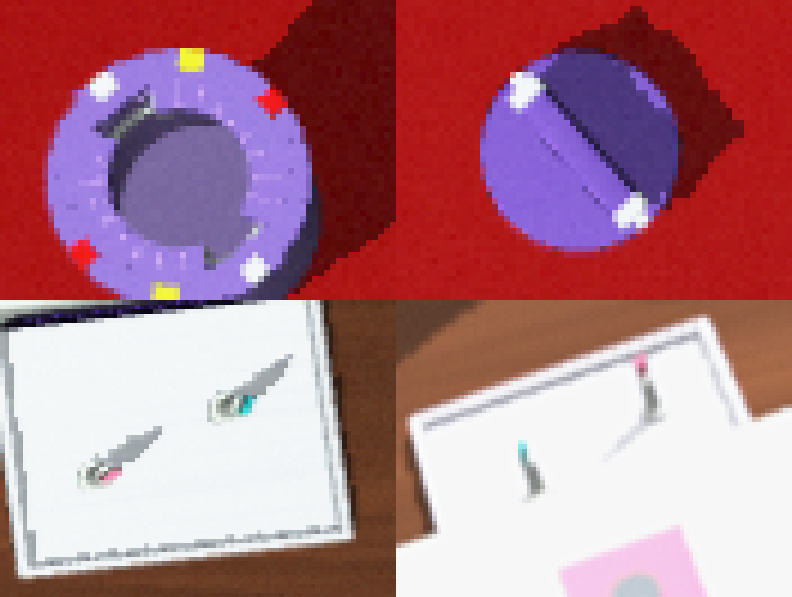

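The crop shows the jar's white marks at about (232,152) and (257,183), yellow at (247,148) and (243,187), and red at (260,155) and (229,180) in the top view. The lid's bar ends are at about (286,240) and (305,260).

```bash
cat > h.py <<'E'
import cv2,numpy as np
from scipy.spatial.transform import Rotation as R
from workcell import *
def rays(n,uv):
    p=camera_params(n); f=200/np.tan(np.radians(p["fov_y"]/2))
    K=np.array([[f,0,p["cx"]],[0,f,p["cy"]],[0,0,1]])
    s=cv2.undistortPoints(np.float64(uv).reshape(-1,1,2),K,np.array([p["k1"],0,0,0]))[:,0]
    return p["eye"],R.from_quat(p["rotation"],scalar_first=True).apply(np.c_[s,np.ones(len(s))])
def plane(n,uv,z):
    e,d=rays(n,uv); return e+d*((z-e[2])/d[:,2])[:,None]
def tri(a,b):
    A=0;y=0
    for n,uv in(("top",a),("scene",b)):
        e,d=rays(n,[uv]); d=d[0]/np.linalg.norm(d[0]); P=np.eye(3)-np.outer(d,d); A=A+P; y=y+P@e
    x=np.linalg.solve(A,y); return x
def blobs(bgr,lo,hi,box,amin=3):
    x,y,w,h=box; m=cv2.inRange(cv2.cvtColor(bgr[y:y+h,x:x+w],cv2.COLOR_BGR2HSV),np.array(lo),np.array(hi))
    n,l,s,c=cv2.connectedComponentsWithStats(m)
    return [(c[i]+[x,y],s[i,4]) for i in range(1,n) if s[i,4]>=amin]
YEL=((22,130,130),(35,255,255));RED=((0,150,200),(10,255,255));WHT=((0,0,190),(179,40,255))
PNK=((150,60,100),(178,255,255));TEAL=((80,80,80),(98,255,255));PUR=((118,60,50),(145,255,255))
E
python3 - <<'E'
from h import *
np.set_printoptions(precision=4,suppress=True)
t=cv2.imread("pics/top0.png");s=cv2.imread("pics/scene0.png")
JT=(215,138,66,54);JS=(360,170,60,50);LT=(265,225,66,50);LS=(300,150,50,45)
for nm,c in(("Y",YEL),("W",WHT)):
    print(nm,"jar top",blobs(t,*c,JT),"scene",blobs(s,*c,JS))
print("lid",blobs(t,*WHT,LT),blobs(s,*WHT,LS))
for nm,c in(("pink",PNK),("teal",TEAL)):
    a=blobs(t,*c,(390,195,65,50));b=blobs(s,*c,(190,195,70,45));print(nm,a,b)
    if a and b:
        a=max(a,key=lambda q:q[1])[0];b=max(b,key=lambda q:q[1])[0];print(tri(a,b),plane("top",[a],.043))
print("cap",[(q,k) for q,k in blobs(t,*PUR,LT,50)])
E
```

```text
Y jar top [(array([246.4, 147.4]), np.int32(15)), (array([242.3636, 186.9091]), np.int32(11))] scene [(array([383.8, 179.4]), np.int32(5)), (array([395.8, 208.6]), np.int32(5))]
W jar top [(array([231.6429, 152.2143]), np.int32(14)), (array([256.875 , 182.3125]), np.int32(16))] scene [(array([384., 181.]), np.int32(7)), (array([373.9333, 186.2667]), np.int32(15)), (array([406.1579, 201.1579]), np.int32(19)), (array([396.3333, 206.8889]), np.int32(9))]
lid [(array([285.9048, 239.6667]), np.int32(21)), (array([304.0526, 260.2632]), np.int32(19))] [(array([313.4667, 159.8667]), np.int32(15)), (array([312., 167.]), np.int32(3)), (array([332.5, 168. ]), np.int32(18)), (array([334.5, 176.5]), np.int32(4))]
pink [(array([404.1429, 228.2857]), np.int32(7))] [(array([233.75 , 203.375]), np.int32(8))]
[ 0.5013 -0.1967  0.0475] [[ 0.5015 -0.197   0.043 ]]
teal [(array([434.5, 212.5]), np.int32(10))] [(array([207.5, 222.5]), np.int32(4))]
[ 0.5335 -0.2632  0.0455] [[ 0.5337 -0.2638  0.043 ]]
cap [(array([295.2099, 249.6248]), np.int32(805))]
```

```bash
cat >> h.py <<'E'
np.set_printoptions(precision=4,suppress=True)
E
python3 - <<'E'
from h import *
ang=lambda v:np.degrees(np.arctan2(v[1],v[0]))
W=plane("top",[[231.6429,152.2143],[256.875,182.3125]],.098);Y=plane("top",[[246.4,147.4],[242.36,186.91]],.098)
print("jar W",W.mean(0),ang(W[0]-W[1]),np.linalg.norm(W[0]-W[1]),"Y",Y.mean(0),ang(Y[0]-Y[1]))
Ws=plane("scene",[[373.93,186.27],[406.16,201.16]],.098);print("scene W",Ws.mean(0),ang(Ws[0]-Ws[1]))
Ys=plane("scene",[[383.9,179.9],[396.1,207.8]],.098);print("scene Y",Ys.mean(0),ang(Ys[0]-Ys[1]))
print("triW",tri([231.64,152.21],[406.16,201.16]),tri([256.875,182.3125],[373.93,186.27]))
L=plane("top",[[285.9048,239.6667],[304.0526,260.2632]],.058);print("bar top",L.mean(0),ang(L[0]-L[1]),np.linalg.norm(L[0]-L[1]))
Ls=plane("scene",[[313.4667,159.87],[332.5,168]],.058);print("bar scene",Ls.mean(0),ang(Ls[0]-Ls[1]))
print("tri",tri([285.9,239.67],[332.5,168]),tri([304.05,260.26],[313.47,159.87]))
# cap circle
for n,im,b in(("top","top0",(265,225,66,50)),("scene","scene0",(300,150,50,45))):
    t=cv2.imread(f"pics/{im}.png");x,y,w,h=b
    m=cv2.inRange(cv2.cvtColor(t[y:y+h,x:x+w],cv2.COLOR_BGR2HSV),*map(np.array,PUR))
    k=max(cv2.findContours(m,0,1)[0],key=cv2.contourArea)
    c=cv2.fitEllipse(cv2.convexHull(k))[0];c=[c[0]+x,c[1]+y];print(n,c,plane(n,[c],.029))
o=get_obs();r=R.from_quat(o["eef_rot"],scalar_first=True);print(o["time"],r.as_matrix())
E
```

```text
jar W [0.6309 0.133  0.098 ] 38.61571548077136 0.07954595877276535 Y [0.6312 0.1327 0.098 ] -6.446696282582534
scene W [0.6304 0.1316 0.098 ] -141.77891828181612
scene Y [0.63   0.1319 0.098 ] 174.10551693944944
triW [0.6615 0.1568 0.0982] [0.5997 0.1078 0.098 ]
bar top [0.462  0.0359 0.058 ] 40.14987464932308 0.05694392326754719
bar scene [0.4613 0.0347 0.058 ] -139.82587668276767
tri [0.4834 0.0531 0.0591] [0.4402 0.0173 0.0577]
top [295.27772521972656, 249.61054039001465] [[0.4622 0.0361 0.029 ]]
scene [322.0639305114746, 172.03062629699707] [[0.4612 0.0321 0.029 ]]
0.1 [[ 0.925   0.38   -0.0006]
 [ 0.38   -0.925   0.0018]
 [ 0.0001 -0.0019 -1.    ]]
```

Call:
{"method": "jog_arm", "body": {"plan": [{"dp": [39,-20.2,5],"roll": 22.3,"jaw": 4.5},{"dp": [39,-20.2,5],"roll": 22.3,"jaw": 4.5},{"dp": [39,-20.2,5],"roll": 22.3,"jaw": 4.5},{"dp": [39,-20.2,5],"roll": 22.3,"jaw": 4.5},{"dp": [39,-20.2,5],"roll": 22.3,"jaw": 4.5},{"dp": [39,-20.2,5],"roll": 22.3,"jaw": 4.5},{"dp": [39,-20.2,5],"roll": 22.3,"jaw": 4.5},{"dp": [39,-20.2,5],"roll": 22.3,"jaw": 4.5},{"dp": [39,-20.2,5],"roll": 22.3,"jaw": 4.5},{"dp": [39,-20.2,10],"roll": 22.3,"jaw": 4.5},{"dp": [39,-20.2,15],"roll": 22.3,"jaw": 4.5},{"dp": [39,-20.2,15],"roll": 22.3,"jaw": 4.5},{"dp": [39,-20.2,15],"roll": 22.3,"jaw": 4.5}], "force": 25}}

```text
time: 1.72
tcp_pos: [0.5026, -0.1983, 0.1551]
eef_rot: [0.0, 1.0, -0.001, 0.001]
force: [-0.3, 0.2, 1.4]
grip_width: 0.0449
finger_force: 0.0
```

```bash
python3 - <<'E'
from h import *
o=get_obs();print(o["time"],o["tcp_pos"],R.from_quat(o["eef_rot"],scalar_first=True).as_matrix(),o["q"],o["grip_width"])
E
```

```text
1.725 [ 0.5026 -0.1983  0.1551] [[ 1.     -0.0011  0.0012]
 [-0.0011 -1.     -0.0008]
 [ 0.0012  0.0008 -1.    ]] [-0.4538  0.4161  1.7706 -0.0003  0.9535  1.1183] 0.04493540347824941
```

Call:
{"method": "jog_arm", "body": {"plan": [{"dp": [-0.1,-0.15,3],"roll": 0,"jaw": 4.5},{"dp": [-0.1,-0.15,6],"roll": 0,"jaw": 4.5},{"dp": [-0.1,-0.15,6.9],"roll": 0,"jaw": 4.5},{"dp": [-0.1,-0.15,6.9],"roll": 0,"jaw": 4.5},{"dp": [-0.1,-0.15,6.9],"roll": 0,"jaw": 0.4},{"dp": [-0.1,-0.15,6.9],"roll": 0,"jaw": 0.4},{"dp": [-0.1,-0.15,6.9],"roll": 0,"jaw": 0.4},{"dp": [-0.1,-0.15,6.9],"roll": 0,"jaw": 0.4},{"dp": [-0.1,-0.15,6.9],"roll": 0,"jaw": 0.4},{"dp": [-0.1,-0.15,6.9],"roll": 0,"jaw": 0.4},{"dp": [-0.1,-0.15,4],"roll": 0,"jaw": 0.4},{"dp": [-0.1,-0.15,0],"roll": 0,"jaw": 0.4},{"dp": [-0.1,-0.15,-5],"roll": 0,"jaw": 0.4},{"dp": [-0.1,-0.15,-6.5],"roll": 0,"jaw": 0.4},{"dp": [-0.1,-0.15,-6.5],"roll": 0,"jaw": 0.4}], "force": 25}}

```text
time: 3.6
tcp_pos: [0.5018, -0.1955, 0.2199]
eef_rot: [0.001, 1.0, 0.0, 0.001]
force: [0.1, -0.0, 0.4]
grip_width: 0.009
finger_force: 24.4
```

```bash
python3 - <<'E'
from h import *
o=get_obs();P=o["tcp_pos"]-[0,0,.06]
out=[]
for n in("scene","top"):
    im=snapshot(n)[:,:,::-1].copy();cv2.imwrite(f"pics/{n}1.png",im)
    p=camera_params(n);f=200/np.tan(np.radians(p["fov_y"]/2));c=R.from_quat(p["rotation"],scalar_first=True).inv().apply(P-p["eye"])
    u=int(p["cx"]+f*c[0]/c[2]);v=int(p["cy"]+f*c[1]/c[2]);print(u,v)
    out.append(cv2.resize(im[v-30:v+30,u-32:u+32],None,fx=6,fy=6,interpolation=cv2.INTER_NEAREST))
cv2.imwrite("pics/c1.png",np.hstack(out))
E
```

```text
223 170
416 226
```

View pics/c1.png

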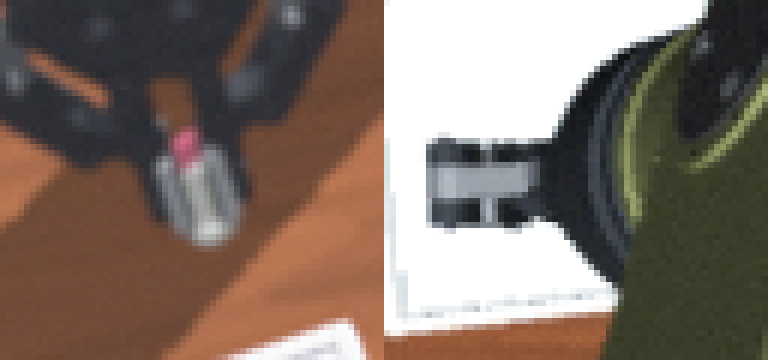

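The scene crop shows the pads holding the post of the pink tip, with its foot just below the fingertips (pixel about (225,175)), so the grasp is good. Next it goes to the jar.

Call:
{"method": "jog_arm", "body": {"plan": [{"dp": [2,-4,0],"roll": 0,"jaw": 0.4},{"dp": [4,-9,0],"roll": 0,"jaw": 0.4},{"dp": [7,-15,0],"roll": 0,"jaw": 0.4},{"dp": [9.5,-21,0],"roll": 0,"jaw": 0.4},{"dp": [12,-27,0],"roll": 0,"jaw": 0.4},{"dp": [13.5,-32.8,0],"roll": 0,"jaw": 0.4},{"dp": [13.5,-32.8,0],"roll": 0,"jaw": 0.4},{"dp": [13.5,-32.8,2],"roll": 0,"jaw": 0.4},{"dp": [13.5,-32.8,4.5],"roll": 0,"jaw": 0.4},{"dp": [13.5,-32.8,4.5],"roll": 0,"jaw": 0.4},{"dp": [13.5,-32.8,4.5],"roll": 0,"jaw": 0.4},{"dp": [13.5,-32.8,4.5],"roll": 0,"jaw": 0.4}]}}

```text
time: 5.2
tcp_pos: [0.6368, 0.1323, 0.1748]
eef_rot: [-0.0, 1.0, 0.0, 0.001]
force: [0.0, -0.1, -0.2]
grip_width: 0.0091
finger_force: 24.5
```

Call:
{"method": "jog_arm", "body": {"plan": [{"dp": [0,0,0],"roll": 0,"jaw": 3},{"dp": [0,0,0],"roll": 0,"jaw": 3},{"dp": [0,0,0],"roll": 0,"jaw": 3},{"dp": [0,0,0],"roll": 0,"jaw": 3},{"dp": [0,0,-4.5],"roll": 0,"jaw": 3},{"dp": [-1,4,-4.5],"roll": 0,"jaw": 4.5},{"dp": [-2,10,-4.5],"roll": 0,"jaw": 4.5},{"dp": [-4,16,-4.5],"roll": 0,"jaw": 4.5},{"dp": [-5,22,-4.5],"roll": 0,"jaw": 4.5},{"dp": [-7,28,-4],"roll": 0,"jaw": 4.5},{"dp": [-9,34,-2],"roll": 0,"jaw": 4.5},{"dp": [-10.3,39.5,0],"roll": 0,"jaw": 4.5},{"dp": [-10.3,39.5,2],"roll": 0,"jaw": 4.5},{"dp": [-10.3,39.5,2],"roll": 0,"jaw": 4.5},{"dp": [-10.3,39.5,2],"roll": 0,"jaw": 4.5}]}}

```text
time: 7.08
tcp_pos: [0.5339, -0.2619, 0.1544]
eef_rot: [0.0, 1.0, 0.001, 0.0]
force: [-0.7, 0.2, -0.3]
grip_width: 0.0448
finger_force: 0.0
```

```bash
python3 - <<'E'
from h import *
out=[]
for n,u,v in(("scene",389,198),("top",245,168)):
    im=snapshot(n)[:,:,::-1].copy();cv2.imwrite(f"pics/{n}2.png",im)
    out.append(cv2.resize(im[v-30:v+30,u-32:u+32],None,fx=6,fy=6,interpolation=cv2.INTER_NEAREST))
t=cv2.imread("pics/top2.png")
cv2.imwrite("pics/c2.png",np.hstack(out))
print(blobs(t,*TEAL,(390,195,65,50)),blobs(t,*PNK,(225,148,40,40),1))
E
```

```text
[] [(array([232.5, 148.5]), np.int32(2)), (array([254., 148.]), np.int32(1)), (array([258., 150.]), np.int32(3)), (array([226.2222, 154.4444]), np.int32(9)), (array([258.875, 154.875]), np.int32(8)), (array([263. , 155.5]), np.int32(4)), (array([246.7778, 166.7778]), np.int32(9)), (array([229.    , 181.4348]), np.int32(23)), (array([263., 186.]), np.int32(3))]
```

View pics/c2.png

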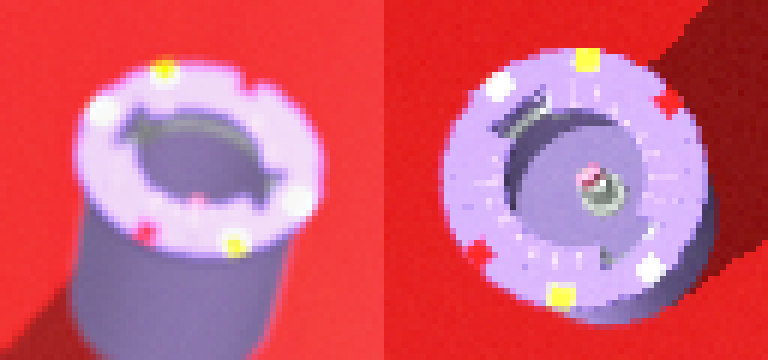

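The pink tip stands upright inside the jar, at about (248,169) in the top view. Next is the teal tip.

Call:
{"method": "jog_arm", "body": {"plan": [{"dp": [0,0.1,3],"roll": 0,"jaw": 4.5},{"dp": [0,0.1,6],"roll": 0,"jaw": 4.5},{"dp": [0,0.1,6.8],"roll": 0,"jaw": 4.5},{"dp": [0,0.1,6.8],"roll": 0,"jaw": 4.5},{"dp": [0,0.1,6.8],"roll": 0,"jaw": 0.4},{"dp": [0,0.1,6.8],"roll": 0,"jaw": 0.4},{"dp": [0,0.1,6.8],"roll": 0,"jaw": 0.4},{"dp": [0,0.1,6.8],"roll": 0,"jaw": 0.4},{"dp": [0,0.1,6.8],"roll": 0,"jaw": 0.4},{"dp": [0,0.1,6.8],"roll": 0,"jaw": 0.4},{"dp": [0,0.1,4],"roll": 0,"jaw": 0.4},{"dp": [0,0.1,0],"roll": 0,"jaw": 0.4},{"dp": [0,0.1,-5],"roll": 0,"jaw": 0.4},{"dp": [0,0.1,-6.5],"roll": 0,"jaw": 0.4},{"dp": [0,0.1,-6.5],"roll": 0,"jaw": 0.4}], "force": 25}}

```text
time: 9.05
tcp_pos: [0.5337, -0.2636, 0.2198]
eef_rot: [0.001, 1.0, 0.0, 0.001]
force: [-0.7, -0.4, -0.9]
grip_width: 0.009
finger_force: 25.8
```

```bash
python3 - <<'E'
from h import *
print(plane("top",[[248.3,169]],.053),plane("top",[[246.8,166.8]],.07))
E
```

```text
[[0.6346 0.1308 0.053 ]] [[0.6365 0.1316 0.07  ]]
```

Call:
{"method": "jog_arm", "body": {"plan": [{"dp": [1,-4,0],"roll": 0,"jaw": 0.4},{"dp": [2,-9,0],"roll": 0,"jaw": 0.4},{"dp": [3,-15,0],"roll": 0,"jaw": 0.4},{"dp": [4,-21,0],"roll": 0,"jaw": 0.4},{"dp": [5.5,-27,0],"roll": 0,"jaw": 0.4},{"dp": [7,-33,0],"roll": 0,"jaw": 0.4},{"dp": [8.4,-38,0],"roll": 0,"jaw": 0.4},{"dp": [8.4,-39.8,0],"roll": 0,"jaw": 0.4},{"dp": [8.4,-39.8,2],"roll": 0,"jaw": 0.4},{"dp": [8.4,-39.8,4.5],"roll": 0,"jaw": 0.4},{"dp": [8.4,-39.8,4.5],"roll": 0,"jaw": 0.4},{"dp": [8.4,-39.8,4.5],"roll": 0,"jaw": 0.4},{"dp": [8.4,-39.8,4.5],"roll": 0,"jaw": 0.4}]}}

```text
time: 10.68
tcp_pos: [0.6166, 0.1341, 0.1733]
eef_rot: [0.0, 1.0, -0.0, -0.001]
force: [-0.1, 0.3, 0.1]
grip_width: 0.009
finger_force: 25.7
```

Call:
{"method": "jog_arm", "body": {"plan": [{"dp": [0.2,0,0],"roll": 0,"jaw": 0.4},{"dp": [0.2,0,0],"roll": 0,"jaw": 0.4},{"dp": [0.2,0,0],"roll": 0,"jaw": 3},{"dp": [0.2,0,0],"roll": 0,"jaw": 3},{"dp": [0.2,0,0],"roll": 0,"jaw": 3},{"dp": [0.2,0,0],"roll": 0,"jaw": 3},{"dp": [0,0,-4.5],"roll": 0,"jaw": 3},{"dp": [-3,2,-4.5],"roll": -10,"jaw": 4},{"dp": [-7,4,-4.5],"roll": -20,"jaw": 4},{"dp": [-11,7,-4.5],"roll": -30,"jaw": 4},{"dp": [-15.5,9.9,-3],"roll": -40,"jaw": 4},{"dp": [-15.5,9.9,-1],"roll": -40,"jaw": 4},{"dp": [-15.5,9.9,1],"roll": -40,"jaw": 4},{"dp": [-15.5,9.9,1],"roll": -40,"jaw": 4},{"dp": [-15.5,9.9,1],"roll": -40,"jaw": 4}]}}

```text
time: 12.55
tcp_pos: [0.4629, 0.0357, 0.1644]
eef_rot: [0.0, 0.94, 0.342, 0.0]
force: [-1.2, -0.0, 1.4]
grip_width: 0.04
finger_force: 0.0
```

```bash
python3 - <<'E'
from h import *
out=[]
for n,u,v in(("scene",389,198),("top",245,168)):
    im=snapshot(n)[:,:,::-1].copy();cv2.imwrite(f"pics/{n}3.png",im)
    out.append(cv2.resize(im[v-30:v+30,u-32:u+32],None,fx=6,fy=6,interpolation=cv2.INTER_NEAREST))
cv2.imwrite("pics/c3.png",np.hstack(out))
o=get_obs();M=R.from_quat(o["eef_rot"],scalar_first=True).as_matrix();print(o["tcp_pos"],M,M.T@(np.array([.4617,.0353,.105])-o["tcp_pos"])*100)
E
```

```text
[0.4631 0.0358 0.1647] [[ 0.7655  0.6435  0.0017]
 [ 0.6435 -0.7655 -0.    ]
 [ 0.0013  0.0011 -1.    ]] [-0.1454 -0.0635  5.9677]
```

View pics/c3.png

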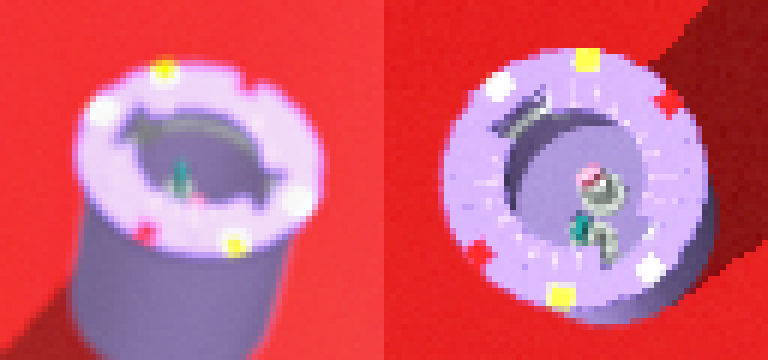

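Both tips now stand inside the jar, pink at about (248,169) and teal at about (247,177) in the top view. Next I grasp the lid bar.

Call:
{"method": "jog_arm", "body": {"plan": [{"dp": [-0.15,-0.05,3],"roll": 0,"jaw": 4},{"dp": [-0.15,-0.05,5],"roll": 0,"jaw": 4},{"dp": [-0.15,-0.05,5.9],"roll": 0,"jaw": 4},{"dp": [-0.15,-0.05,5.9],"roll": 0,"jaw": 4},{"dp": [-0.15,-0.05,5.9],"roll": 0,"jaw": 0.6},{"dp": [-0.15,-0.05,5.9],"roll": 0,"jaw": 0.6},{"dp": [-0.15,-0.05,5.9],"roll": 0,"jaw": 0.6},{"dp": [-0.15,-0.05,5.9],"roll": 0,"jaw": 0.6},{"dp": [-0.15,-0.05,5.9],"roll": 0,"jaw": 0.6},{"dp": [-0.15,-0.05,5.9],"roll": 0,"jaw": 0.6},{"dp": [-0.15,-0.05,5.9],"roll": 0,"jaw": 0.6}], "force": 60}}

```text
time: 14.02
tcp_pos: [0.4616, 0.0351, 0.1057]
eef_rot: [0.0, 0.94, 0.342, 0.001]
force: [0.9, 0.4, 7.0]
grip_width: 0.011
finger_force: 59.0
```

Call:
{"method": "jog_arm", "body": {"plan": [{"dp": [0,0,-3],"roll": 0,"jaw": 0.6},{"dp": [0,0,-7],"roll": 0,"jaw": 0.6},{"dp": [0,0,-12],"roll": 0,"jaw": 0.6},{"dp": [2,0.4,-12],"roll": 0,"jaw": 0.6},{"dp": [6,1,-12],"roll": 0,"jaw": 0.6},{"dp": [10,1.8,-12],"roll": 0.5,"jaw": 0.6},{"dp": [14,2.5,-12],"roll": 1,"jaw": 0.6},{"dp": [17.5,3.1,-12],"roll": 1.5,"jaw": 0.6},{"dp": [19.2,3.45,-12],"roll": 1.5,"jaw": 0.6},{"dp": [19.2,3.45,-12],"roll": 1.5,"jaw": 0.6},{"dp": [19.2,3.45,-12],"roll": 1.5,"jaw": 0.6},{"dp": [19.2,3.45,-12],"roll": 1.5,"jaw": 0.6}]}}

```text
time: 15.52
tcp_pos: [0.629, 0.1317, 0.2245]
eef_rot: [-0.0, 0.944, 0.33, -0.001]
force: [-0.2, -0.9, -0.5]
grip_width: 0.0107
finger_force: 58.5
```

```bash
python3 - <<'E'
from h import *
o=get_obs();M=R.from_quat(o["eef_rot"],scalar_first=True).as_matrix();print(o["tcp_pos"],M,o["force"])
out=[]
for n,u,v in(("scene",385,180),("top",245,168)):
    im=snapshot(n)[:,:,::-1].copy();cv2.imwrite(f"pics/{n}4.png",im)
    out.append(cv2.resize(im[v-50:v+50,u-33:u+33],None,fx=6,fy=6,interpolation=cv2.INTER_NEAREST))
cv2.imwrite("pics/c4.png",np.hstack(out))
s=cv2.imread("pics/scene4.png");print(blobs(s,*WHT,(350,120,80,100)))
E
```

```text
[0.629  0.1317 0.2245] [[ 0.7825  0.6227 -0.0015]
 [ 0.6227 -0.7825 -0.0003]
 [-0.0014 -0.0007 -1.    ]] [-0.1526 -0.9128 -0.5016]
[(array([416.1294, 146.7882]), np.int32(170)), (array([427.6111, 168.7222]), np.int32(18)), (array([378.1, 172.2]), np.int32(10)), (array([405.9333, 174.9   ]), np.int32(30)), (array([405.6842, 184.3158]), np.int32(19)), (array([373.6207, 187.    ]), np.int32(29)), (array([403.9691, 199.9072]), np.int32(97))]
```

View pics/c4.png

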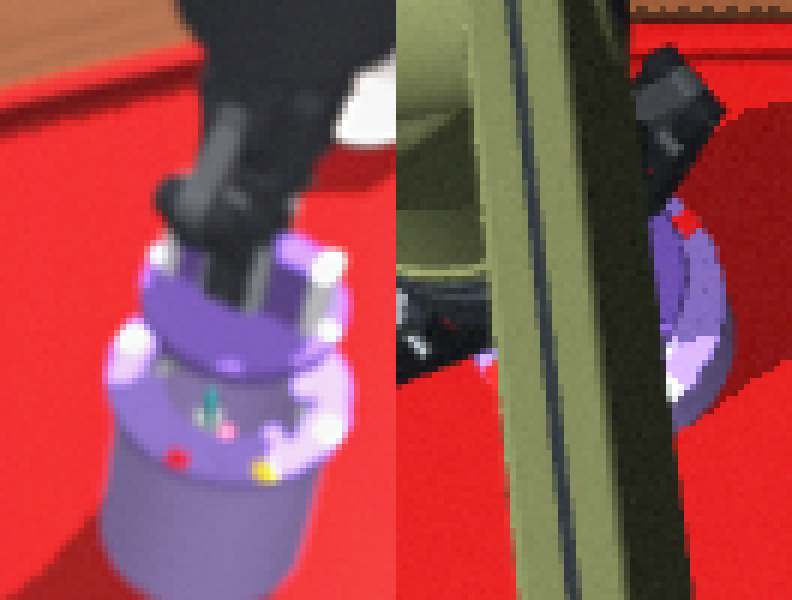

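The scene view shows the lid level above the jar, bar ends at about (407,174) and (379,172), lined up with the white marks; the top view is hidden by the arm. I'll lower it step by step while watching the force.

Call:
{"method": "jog_arm", "body": {"plan": [{"dp": [0.15,0.05,1],"roll": 0,"jaw": 0.6},{"dp": [0.15,0.05,2],"roll": 0,"jaw": 0.6},{"dp": [0.15,0.05,2.5],"roll": 0,"jaw": 0.6},{"dp": [0.15,0.05,2.9],"roll": 0,"jaw": 0.6},{"dp": [0.15,0.05,3.2],"roll": 0,"jaw": 0.6},{"dp": [0.15,0.05,3.4],"roll": 0,"jaw": 0.6},{"dp": [0.15,0.05,3.4],"roll": 0,"jaw": 0.6}]}}

```text
time: 16.5
tcp_pos: [0.6315, 0.1327, 0.1909]
eef_rot: [-0.0, 0.944, 0.33, -0.0]
force: [-0.7, -0.1, -0.8]
grip_width: 0.0109
finger_force: 58.5
```

Call:
{"method": "jog_arm", "body": {"plan": [{"dp": [-0.05,0,0.3],"roll": 0,"jaw": 0.6},{"dp": [-0.05,0,0.5],"roll": 0,"jaw": 0.6},{"dp": [-0.05,0,0.65],"roll": 0,"jaw": 0.6},{"dp": [-0.05,0,0.8],"roll": 0,"jaw": 0.6},{"dp": [-0.05,0,0.8],"roll": 0,"jaw": 0.6},{"dp": [-0.05,0,0.8],"roll": 0,"jaw": 0.6}]}}

```text
time: 17.25
tcp_pos: [0.6311, 0.1324, 0.1828]
eef_rot: [-0.0, 0.944, 0.33, -0.0]
force: [-0.4, 0.3, -0.9]
grip_width: 0.0108
finger_force: 58.4
```

Call:
{"method": "jog_arm", "body": {"plan": [{"dp": [0,0,0.1],"roll": 0,"jaw": 0.6},{"dp": [0,0,0.15],"roll": 0,"jaw": 0.6},{"dp": [0,0,0.15],"roll": 0,"jaw": 0.6},{"dp": [0,0,0.15],"roll": 0,"jaw": 0.6}]}}

```text
time: 17.75
tcp_pos: [0.6311, 0.1324, 0.1827]
eef_rot: [0.0, 0.944, 0.33, 0.0]
force: [-3.5, -0.0, 7.0]
grip_width: 0.0112
finger_force: 59.5
```

Call:
{"method": "jog_arm", "body": {"plan": [{"dp": [0,0,0],"roll": 3,"jaw": 0.6},{"dp": [0,0,0],"roll": 6,"jaw": 0.6},{"dp": [0,0,0],"roll": 9,"jaw": 0.6},{"dp": [0,0,0],"roll": 12,"jaw": 0.6},{"dp": [0,0,0],"roll": 15,"jaw": 0.6},{"dp": [0,0,0],"roll": 18,"jaw": 0.6},{"dp": [0,0,0],"roll": 21,"jaw": 0.6},{"dp": [0,0,0],"roll": 24,"jaw": 0.6},{"dp": [0,0,0],"roll": 27,"jaw": 0.6},{"dp": [0,0,0],"roll": 30,"jaw": 0.6},{"dp": [0,0,0],"roll": 30,"jaw": 0.6},{"dp": [0,0,0],"roll": 30,"jaw": 0.6}]}}

```text
time: 19.25
tcp_pos: [0.6309, 0.133, 0.1828]
eef_rot: [-0.0, 0.997, 0.074, 0.0]
force: [-3.6, 1.0, 6.9]
grip_width: 0.0111
finger_force: 59.5
```

```bash
python3 - <<'E'
from h import *
o=get_obs();M=R.from_quat(o["eef_rot"],scalar_first=True).as_matrix();print(o["tcp_pos"],np.degrees(np.arctan2(M[1,0],M[0,0])),o["force"],o["moment"])
E
```

```text
[0.6309 0.133  0.1828] 8.541483172828974 [-3.5667  0.9705  6.9351] [0.1133 0.4436 0.0587]
```

Call:
{"method": "jog_arm", "body": {"plan": [{"dp": [0,0,0],"roll": 3,"jaw": 0.6},{"dp": [0,0,0],"roll": 6,"jaw": 0.6},{"dp": [0,0,0],"roll": 9,"jaw": 0.6},{"dp": [0,0,0],"roll": 12,"jaw": 0.6},{"dp": [0,0,0],"roll": 15,"jaw": 0.6},{"dp": [0,0,0],"roll": 15,"jaw": 0.6},{"dp": [0,0,0],"roll": 15,"jaw": 0.6},{"dp": [0,0,0],"roll": 15,"jaw": 0.6}]}}

```text
time: 20.25
tcp_pos: [0.6307, 0.1333, 0.1828]
eef_rot: [-0.001, 0.998, -0.056, 0.0]
force: [-3.6, 2.7, 5.9]
grip_width: 0.011
finger_force: 59.6
```

```bash
python3 - <<'E'
from h import *
o=get_obs();M=R.from_quat(o["eef_rot"],scalar_first=True).as_matrix();print(o["time"],o["tcp_pos"],np.degrees(np.arctan2(M[1,0],M[0,0])),o["force"],o["moment"],o["finger_force"])
out=[]
for n,u,v in(("scene",385,180),("top",245,168)):
    im=snapshot(n)[:,:,::-1].copy();cv2.imwrite(f"pics/{n}5.png",im)
    out.append(cv2.resize(im[v-50:v+50,u-33:u+33],None,fx=6,fy=6,interpolation=cv2.INTER_NEAREST))
cv2.imwrite("pics/c5.png",np.hstack(out))
E
```

```text
20.25 [0.6307 0.1333 0.1828] -6.439225272141375 [-3.5768  2.6705  5.9082] [0.2508 0.5463 0.0957] 59.558773040771484
```

View pics/c5.png

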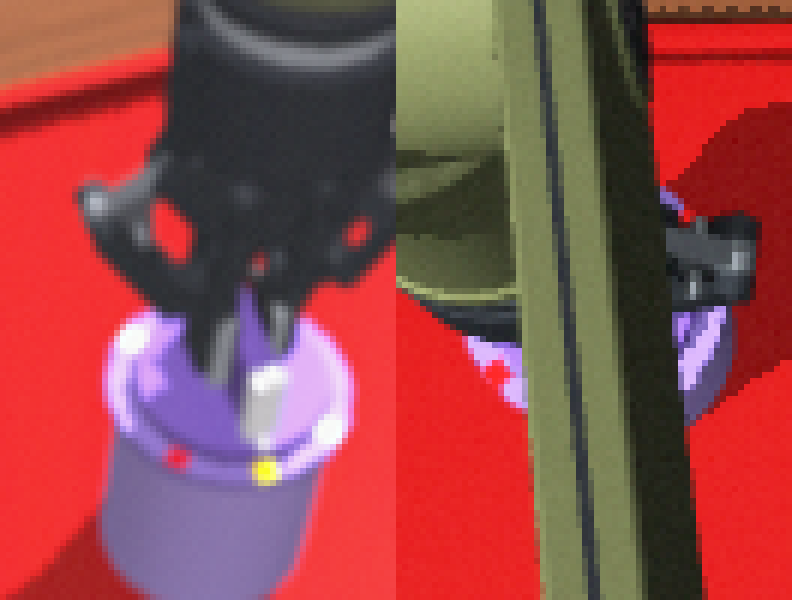

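The scene view shows the lid seated flat. Its bar end at (396,197) points straight at the yellow mark at (396,208), with the fingers still gripping it.

```bash
python3 -c "
from workcell import *
print(sign_off())"
```

```text
the job is handed in; nothing more can be done
None
```

The job is handed in: both tips are in the jar, and the lid is seated, turned to the yellow half-way marks and still gripped at about 60 N. It took about 20 of the 72 s; sign-off returned no verdict.

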